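# Refit the centrifuge rotor and spin it by hand to check it runs free

## Task

Fit the four-armed rotor back on the centrifuge: lower it onto the spindle, turn it lightly until its lugs drop into the toothed coupling, then press it down until it snaps fully home over the rubber ring, gently, because the drive stands on soft mounts and must not be forced. Then let go, flick one of the arms briskly with a fingertip so that the rotor runs on freely by itself without rubbing, and let it coast to a standstill untouched; leave the things standing around where they are.

Things in the scene. Friction and masses are not known exactly. Their poses are not given: they have to be found in the camera images.
- rotor: loose swing-out rotor, bare aluminium, about 0.6 kg; hub 35 mm in diameter, four arms along its +x, +y, -x, -y, 130 mm over the ends. Origin on the axis at the underside, z up. Arms 13 mm wide, 20 to 32 mm above the origin; each ends in a head 26 mm wide, 53 to 65 mm from the axis, 12 to 32 mm above the origin. Hub top at 52 mm, top of the grip bar at 76 mm
- rotor_grip (a point): centre of the upright grip bar on top of the rotor's hub, 64 mm above the rotor's origin; same axes as the rotor. The bar is 16 mm thick along x, 46 mm long along y and 24 mm tall (52 to 76 mm)
- rotor_lugs (a point): on the rotor's axis at the lower end of its drive lugs (the rotor's origin, same axes). Four lugs, 7.4 mm wide and 11.5 mm tall, stand under the hub 11 to 18 mm from the axis, at 45 degrees to the arms. They go into the gaps of the spindle's toothed crown. Between them opens the bore, 15 mm wide, with a lip that snaps over the spindle's rubber ring
- drive_seat (a point): centre of the round steel seat, 39 mm wide, at the spindle's foot; z up along the spindle. Home: the rotor's underside lies on this plane. The drive stands on soft mounts: past the rotor's weight it gives about 3 mm per 10 N of push and springs back; pushed 7.5 mm down it counts as forced. The spindle turns with the rotor, with light bearing drag: a brisk flick coasts 1 to 2 s
- drive_crown (a point): on the spindle's axis, level with the top of its crown of four teeth, 8.7 mm above the seat. Teeth 8 mm wide, 90 degrees apart, at an angle that is not given; the lugs fit the gaps within about 8 degrees, so a quarter turn finds them. Greased: the lugs slide over the teeth under the rotor's weight; pressed hard, the spindle turns along. Lugs on teeth: the rotor stands 8.7 mm above home
- drive_nose (a point): tip of the spindle's conical nose, 46 mm above the seat; the spindle is 13 mm in diameter, straight up to 40 mm. A rubber snap ring sits round it 17 mm up. With the lugs dropped into the gaps the rotor's lip rests on this ring, about 4 mm above home; a push of 12 to 16 N on top of the rotor snaps it home
- centrifuge: small white bench centrifuge, fixed, 186 mm deep, 176 mm wide, its clear lid folded open at the back. Origin on the spindle's axis at the trolley's surface, front with dial and display towards its -x, z up. Seat plane 60 mm, rim 78 mm above the origin; the lid leans back from 91 mm behind the axis up to a height of about 230 mm
- bowl: round steel bowl in the centrifuge, 145 mm inside diameter, round the spindle; same origin and axes as the centrifuge. Its rim is 18 mm above the seat plane, so the home rotor's arms lie just above the rim and their heads reach 6 mm below it, 7 mm clear of the wall
- vial_a: small white vial with black cap, 21 mm diameter, 56 mm tall, origin under its centre; a bystander
- vial_b: small brown vial with white cap, 21 mm diameter, 56 mm tall, origin under its centre; a bystander
- petri_dish: round clear dish, 70 mm diameter, 16 mm tall, origin under its centre; a bystander
- loupe: black loupe, 36 mm diameter, 32 mm tall, origin under its centre; a bystander

How it is judged:
By the outcome, as a careful person would: the job done as asked, in the order asked, and still so for the second after the job is handed in, with the robot touching nothing.
It also fails if it takes over 61 s, if anything falls off the work surface, if the arm or the gripper's body presses on something with over 40 N, if the wrist force passes 120 N, or if a joint passes its speed limit or range.

## Robot

A 7-joint arm with a two-finger parallel gripper is mounted at the origin on a cart in front of the work surface, level with it; the furniture and walls round the work are solid. World frame = base frame: x ahead of the robot, y to its left, z up, the work surface at z = 0. Lengths are in m, angles in rad, forces in N, time in s.
With the tool pointing down it reaches from about 0.425 to 0.925 m from the base axis. Payload 6.8 kg.
Tool frame: the origin (TCP) lies at the very end of the fingers, on their centre line; the grasp point (between the pads) lies 19 mm behind it; z points along the fingers, y is the line along which they close (so a half turn about z gives the same grasp; the last joint's range is limited). The gripper opens to 85 mm and grips with 20 to 120 N. Pads are 22 mm wide; open, the fingers measure 114 mm over their backs; the gripper's body (76 mm by 85 mm) begins 54 mm behind the grasp point. The pads swing forward as they close: fully open they stand 13 mm farther back than shut.
Start: joints at [-1.299, 0.477, 0.022, 1.555, -0.011, 1.109, -0.083], TCP at [0.25, 0.627, 0.231] pointing down, gripper open.
Joint ranges: [-2.96, 2.96], [-0.34, 2.1], [-1.41, 1.46], [0.24, 2.44], [-1.37, 4.51], [0.17, 1.92], [-2.96, 2.96]. Speed limits (rad/s): [2.39, 2.39, 3.14, 3.14, 3.14, 3.14, 3.14].

## Interface

Orientations are given as a unit quaternion [w, x, y, z].
In Python, from station import bot gives the robot as it stands.
- The arm moves only by the tool apply_moves, never from a script. Its argument "deltas" is a list of rows, each a list of 3 entries, a list of its own where there are three numbers: the closure, from 0 (fully open) to 1 (shut), then the shift along the tool's x, y, z in units of 0.2 m (1.0 is 0.2 m), then the turn about the tool's z in units of 2 pi rad (1.0 is 2 pi rad). A call has 1 to 12 rows; each row is the pose to reach, as a shift and turn from the pose commanded when the call began, along the tool's axes at that moment, turning the shorter way round; what a row does not reach only later rows make up. A row lasts 1/10 s, in which the tool goes at most 50 mm and 8.59 degrees, less where a joint would pass 70% of its speed; a pose out of reach is approached as far as the arm can. A call with a number of a shift or a turn outside -1 to 1 is refused whole. A call with a gripper value outside its range is refused whole. The fingers move at their own pace and stop on an object; "squeeze" is the grip in N (left out, the last holds). Time passes only in rows, so rows that repeat a pose let the fingers close. It gives the time, the measured TCP pose, the force, the opening and the grip force at its end, in the units of the state.
- bot.get_obs(): the state, without advancing time (a new reading comes with each control period).
- bot.read_camera(name): name is "scene" or "top"; returns a dict with "color" (400x640x3 uint8, red, green, blue), "intrinsics" (3x3 intrinsics, pixels), "k1" (the pictures are not rectified: a ray, as slopes to the right and down, at radius r is drawn at 1 + k1 r^2 times it, then the intrinsics apply), "pose" (4x4, takes a point from camera to world coordinates). Camera axes: x right, y down, z forward; pixel columns grow to the right and rows downward; lengths in m; the calibration is good to about 2 mm. A picture is of the moment at which its call begins. There is no depth.
- bot.hand_in(): hands the job in; it is judged then, once.
Trained networks look in a picture, given as the dict that the camera call returned (one of the last four; its "shot" number tells which), for a name from the list of things; names that differ only in an ending like _2 or _b are one class to them, and where a whole thing is asked for, a point or a joint stands for the part that bears it (a point fixed in the world has none). Each returns a list of dicts, best first, with "confidence" (0 to 1); they miss things now and then, are a little off and sometimes report something else, mostly with a low value. They report only what shows in the picture. A call takes as long as a camera call.
- bot.look_for(picture, target): "point" ([x, y, z] in m, in world coordinates, good to about 4 mm: the middle of the surface that is visible of it).
The state is a dict: "t": time; "q": joint angles; "joint_vel": joint speeds; "joint_torque": joint torques, N m; "eef_pos": TCP position; "tool_rot": TCP orientation; "contact_force": force on the tool from outside, world axes, zero at the start; "torque": the same for the moment, N m; "gripper_width": opening from 0.0 (shut) to 1.0 (fully open); "grasp_force": force on a finger pad.
Only numpy, scipy, OpenCV 4.12 (cv2) and the standard library are available. Lean on these libraries where they do the work, as an engineer would, in place of code of your own. Each camera call takes 0.05 s, during which the arm holds its last target. There are 200 camera calls.

## Working session

There is one attempt and no reset: what is moved stays moved. The work goes in short steps, Python scripts to look and compute and a tool call to move; the robot and the scene stay as the last step left them, time stands still between calls to the robot, and variables do not carry over. Pictures are saved under pics/ and viewed, at most 10 in all, crops included, and the job is handed in when it is done.

Besides the shell and the picture viewer there is one more tool, called after "Emit:" as name([rows], argument=value, ...), one row to a line, values as JSON. apply_moves: Moves the arm, as the interface text tells. Its arguments: {"type":"object","properties":{"deltas":{"type":"array","items":{"type":"array"}},"squeeze":{"type":"number"}},"required":["deltas"]}

```bash
ls; mkdir -p pics; python3 - <<'E'
from station import bot
import cv2
o=bot.get_obs()
for k,v in o.items(): print(k,v)
for c in ["scene","top"]:
    p=bot.read_camera(c); cv2.imwrite(f"pics/{c}0.png",p["color"][:,:,::-1])
    print(c,p["intrinsics"],p["k1"],p["pose"])
    for n in ["rotor","rotor_grip","drive_nose","drive_crown","centrifuge","bowl","vial_a","petri_dish","loupe"]:
        print(n,[(([round(float(x),4) for x in d["point"]]),round(d["confidence"],2)) for d in bot.look_for(p,n)[:3]])
E
```

```text
pics
t 0.0
q [-1.29909117  0.4778107   0.02234798  1.55642016 -0.01151174  1.1093079
 -0.08309999]
joint_vel [ 2.48334862e-03  1.02149958e-03 -1.17602030e-03 -1.38091025e-03
 -7.39206997e-05 -1.16594793e-03  2.92694203e-04]
joint_torque [-1.58396906e-03 -5.96437490e+01  1.60650719e+00 -2.81204438e+01
  1.22710224e-02  9.21003259e-03  2.96512212e-05]
eef_pos [0.25004865 0.62635359 0.23033198]
tool_rot [-1.08014778e-04  1.88758545e-01  9.82023108e-01 -9.02509266e-04]
contact_force [-0.6473775   0.6486594   0.48406877]
torque [-0.01082445  0.01564172 -0.01900237]
grasp_force 0.0
gripper_width 0.9952999039942501
scene [[466.05828647   0.         331.92718242]
 [  0.         466.05828647 196.34941564]
 [  0.           0.           1.        ]] -0.11767114265733569 [[ 0.58445276 -0.52636552  0.61753892  0.00511023]
 [-0.81141963 -0.37572367  0.44769399 -0.46972281]
 [-0.00362669 -0.76273919 -0.64669605  0.65961143]
 [ 0.          0.          0.          1.        ]]
rotor [([0.499, 0.0235, 0.0286], 0.76)]
rotor_grip [([0.4921, 0.0276, 0.0318], 0.96), ([0.6008, -0.2605, 0.0574], 0.26)]
driv
[... 597 characters left out ...]
72 -0.00539047 -0.10042836]
 [ 0.00372275 -0.15566576 -0.98780277  1.11483821]
 [ 0.          0.          0.          1.        ]]
rotor [([0.4996, 0.028, 0.0341], 0.83), ([0.6543, 0.0286, 0.0321], 0.7), ([0.5724, -0.2555, 0.0593], 0.56)]
rotor_grip [([0.5031, 0.0332, 0.0311], 0.56)]
drive_nose [([0.5735, -0.2564, 0.0578], 0.75)]
drive_crown [([0.573, -0.2531, 0.0561], 0.88)]
centrifuge [([0.6636, -0.2626, 0.0805], 0.86)]
bowl [([0.5847, -0.2657, 0.0523], 0.95)]
vial_a [([0.404, -0.1561, 0.0532], 0.48), ([0.5857, -0.2679, 0.0511], 0.48), ([0.4022, -0.1175, 0.0605], 0.39)]
petri_dish [([0.6524, -0.0458, 0.0134], 0.91)]
loupe [([0.6554, 0.0278, 0.0313], 0.64), ([0.573, -0.2578, 0.0601], 0.18)]
```

View pics/scene0.png

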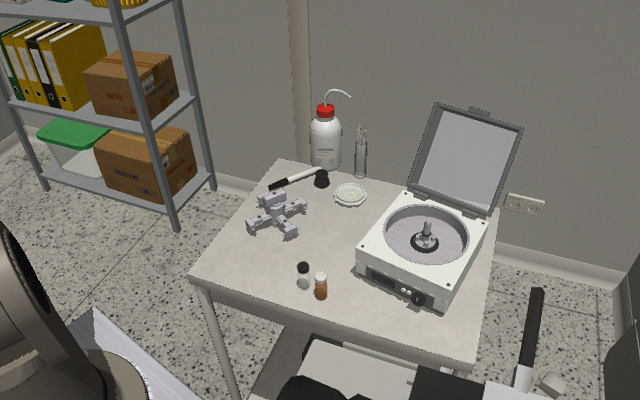

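View pics/top0.png

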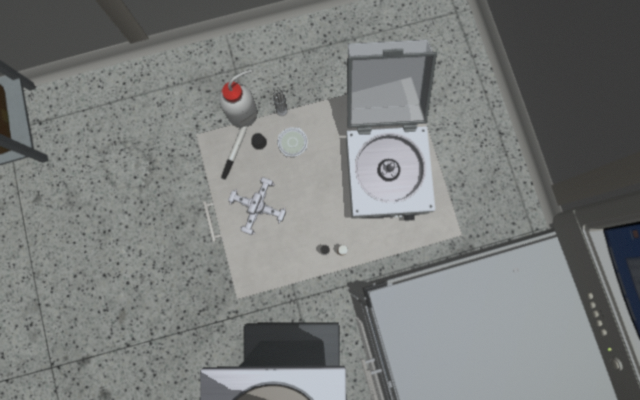

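The scene view shows the rotor around (277,212) and the spindle at (427,235). The top view shows the rotor at (258,206), the spindle at (389,168), and the vials at (323,249) and (342,250). Next I'll enlarge both areas.

```bash
python3 - <<'E'
import cv2,numpy as np
t=cv2.imread("pics/top0.png");s=cv2.imread("pics/scene0.png")
def c(im,u,v,w=32,h=24): return cv2.resize(im[v-h:v+h,u-w:u+w],(400,300),interpolation=cv2.INTER_CUBIC)
cv2.imwrite("pics/crop0.png",np.vstack([np.hstack([c(t,258,206,40,30),c(t,389,168)]),np.hstack([c(s,277,214,40,30),c(s,426,236)])]))
E
```

```text
(no output)
```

View pics/crop0.png

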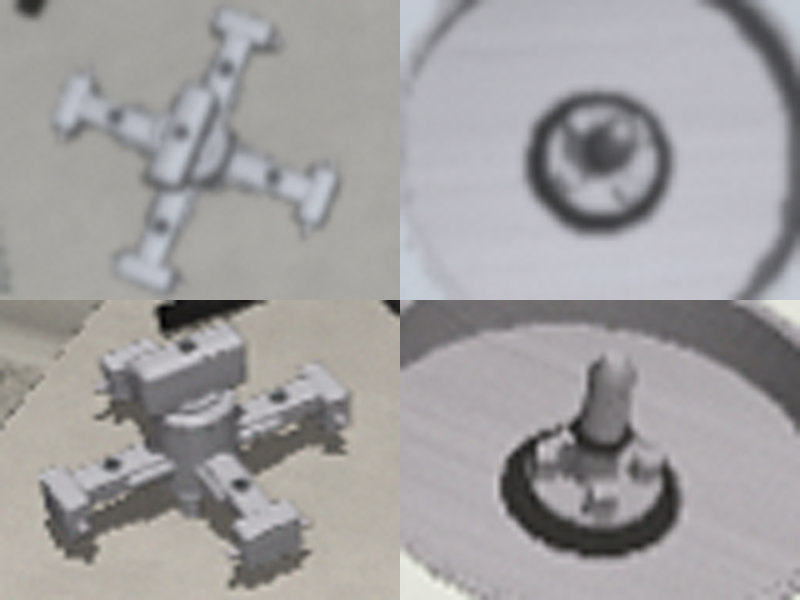

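```bash
cat > h.py <<'E'
import numpy as np,cv2
from station import bot
def ray(p,uv):
    K=np.array(p["intrinsics"]);a=cv2.undistortPoints(np.array([[uv]],float),K,np.array([p["k1"],0,0,0,0.]))[0,0]
    T=np.array(p["pose"]);return T[:3,3],T[:3,:3]@np.array([a[0],a[1],1])
def at_z(p,uv,z):
    o,d=ray(p,uv);return (o+d*(z-o[2])/d[2])
def proj(p,X):
    T=np.linalg.inv(np.array(p["pose"]));X=np.atleast_2d(X);c=X@T[:3,:3].T+T[:3,3]
    return cv2.projectPoints(c,np.zeros(3),np.zeros(3),np.array(p["intrinsics"]),np.array([p["k1"],0,0,0,0.]))[0][:,0]
def crop(p,uv,w,h,sx=400): 
    im=p["color"][:,:,::-1];u,v=int(round(uv[0])),int(round(uv[1]));return cv2.resize(im[v-h:v+h,u-w:u+w],(400,300),interpolation=cv2.INTER_CUBIC)
E
python3 - <<'E'
from h import *
t=bot.read_camera("top");s=bot.read_camera("scene")
f=lambda c,sc,o:(np.array(c)+.5)/sc-.5+np.array(o)
P=[at_z(t,f(c,5,(218,176)),.032)[:2] for c in [(243,28),(145,272),(75,108),(318,195)]]
# scene heads: local in lower-left crop, origin (237,184)
S=[at_z(s,f(c,5,(237,184)),.032)[:2] for c in [(123,55),(265,215),(65,180),(322,82)]]
for n,q in (("top",P),("scene",S)):
    print(n,np.round(q,4),"c",np.mean(q,0),"c12",(q[0]+q[1])/2,"c34",(q[2]+q[3])/2,[np.degrees(np.arctan2(*(a-b)[::-1])) for a,b in((q[0],q[1]),(q[2],q[3]))])
print("bar top",at_z(t,f((185,135),5,(218,176)),.076),at_z(s,f((187,350-300),5,(237,184)),.076))
print("nose",at_z(t,f((200,142),6.25,(357,144)),.106),at_z(s,f((212,57),6.25,(394,212)),.106))
print("ring",at_z(t,f((199,162),6.25,(357,144)),.060),at_z(s,f((190,192),6.25,(394,212)),.060))
E
```

```text
top [[ 0.56    0.0149]
 [ 0.4509  0.0576]
 [ 0.5245  0.0898]
 [ 0.4844 -0.0188]] c [0.50494414 0.035877  ] c12 [0.50545881 0.0362699 ] c34 [0.50442948 0.0354841 ] [np.float64(-21.357684681304242), np.float64(69.70165579713267)]
scene [[ 0.5228  0.0889]
 [ 0.4832 -0.0215]
 [ 0.4523  0.0556]
 [ 0.5579  0.0099]] c [0.50403104 0.03325868] c12 [0.50299719 0.03373046] c34 [0.50506489 0.03278691] [np.float64(70.28361794403874), np.float64(156.59031288282702)]
bar top [0.50551786 0.03475567 0.076     ] [0.50336072 0.03132687 0.076     ]
nose [ 0.57528744 -0.24965423  0.106     ] [ 0.57714138 -0.25981829  0.106     ]
ring [ 0.57809506 -0.25586701  0.06      ] [ 0.57021857 -0.2630414   0.06      ]
```

```bash
cat >> h.py <<'E'
from scipy.spatial.transform import Rotation as Ro
def tool():
    o=bot.get_obs();q=o["tool_rot"];return np.array(o["eef_pos"]),Ro.from_quat([*q[1:],q[0]])
def delta(X,deg=None):
    """units for TCP world target X; deg = wanted heading of tool y"""
    p,R=tool();y=R.as_matrix()[:,1];h=np.degrees(np.arctan2(y[1],y[0]))
    d=R.inv().apply(np.array(X)-p)/.2
    t=None if deg is None else -((deg-h+180)%360-180)/360
    print("units",np.round(d,4),"turn",t,"heading",round(h,2),"tcp",np.round(p,4))
E
python3 - <<'E'
from h import *
delta([.5045,.0345,.16],68.3)
E
```

```text
units [-2.2787 -2.2797  0.3566] turn -0.00016791799347733635 heading 68.24 tcp [0.2503 0.6269 0.2313]
```

Emit:
apply_moves([
  [0.2,[-0.2,-0.2,0],0],
  [0.3,[-0.4,-0.4,0],0],
  [0.4,[-0.6,-0.6,0.05],0],
  [0.4,[-0.8,-0.8,0.1],0],
  [0.4,[-0.8,-0.8,0.1],0],
])

```text
t: 1.6
eef_pos: [0.3414, 0.4145, 0.2109]
tool_rot: [0.0, 0.191, 0.982, -0.001]
contact_force: [0.7, 0.2, 0.1]
gripper_width: 0.598
grasp_force: 0.0
```

Emit:
apply_moves([
  [0.4,[-0.2,-0.2,0],0],
  [0.4,[-0.4,-0.4,0],0],
  [0.4,[-0.6,-0.6,0.05],0],
  [0.4,[-0.8,-0.8,0.1],0],
  [0.4,[-0.8,-0.8,0.1],0],
])

```text
t: 2.1
eef_pos: [0.4299, 0.2068, 0.1911]
tool_rot: [0.0, 0.191, 0.982, -0.0]
contact_force: [-0.0, 0.4, -0.0]
gripper_width: 0.602
grasp_force: 0.0
```

Emit:
apply_moves([
  [0.4,[-0.2,-0.2,0],0],
  [0.4,[-0.4,-0.4,0.05],0],
  [0.4,[-0.6,-0.6,0.1],0],
  [0.4,[-0.68,-0.68,0.15],0],
  [0.4,[-0.68,-0.68,0.15],0],
])

```text
t: 2.6
eef_pos: [0.5055, 0.0275, 0.1604]
tool_rot: [0.0, 0.194, 0.981, -0.002]
contact_force: [0.0, -0.2, 0.1]
gripper_width: 0.598
grasp_force: 0.0
```

```bash
python3 - <<'E'
from h import *
delta([.5045,.0345,.056],68.3)
s=bot.read_camera("scene");t=bot.read_camera("top")
# overlay models of spindle axis at hypothesised position
def ov(p,c,pts,w,h,name):
    im=p["color"][:,:,::-1].copy()
    uv=proj(p,pts);u0,v0=[int(round(x)) for x in proj(p,c)[0]]
    k=400/(2*w);out=cv2.resize(im[v0-h:v0+h,u0-w:u0+w],(400,300),interpolation=cv2.INTER_CUBIC)
    for a in uv:
        q=((a-[u0-w,v0-h]+.5)*k-.5).astype(int);cv2.circle(out,tuple(int(x) for x in q),1,(0,0,255),-1)
    return out
C=np.array([.579,-.2585,0]);th=np.linspace(0,2*np.pi,60)
circ=lambda r,z:np.c_[C[0]+r*np.cos(th),C[1]+r*np.sin(th),0*th+z]
ax=np.array([C+[0,0,.106]]);rim=circ(.0725,.078)
pts=np.vstack([ax,circ(.0195,.06),rim])
a=[ov(p,C+[0,0,.07],pts,48,36,"") for p in(s,t)]
G=np.array([.5045,.0345,.05])
b=[ov(p,G,G[None],60,45,"") for p in(s,t)]
cv2.imwrite("pics/c1.png",np.vstack([np.hstack(a),np.hstack(b)]))
E
```

```text
units [0.0185 0.0319 0.522 ] turn -0.001709166190305843 heading 67.68 tcp [0.5055 0.0275 0.1604]
```

View pics/c1.png

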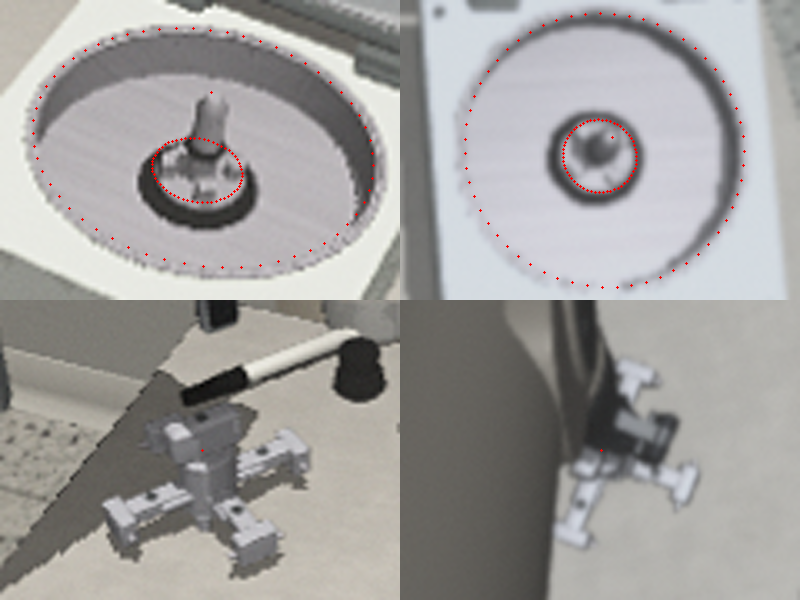

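The overlay fits both views. The red rim, seat and nose-tip points lie on the picture (nose at (211,92) in the left crop), so the spindle is at about (0.579, -0.2585). Next I'll descend and grasp.

Emit:
apply_moves([
  [0.4,[0.02,0.03,0.1],-0.002],
  [0.4,[0.02,0.03,0.3],-0.002],
  [0.4,[0.02,0.03,0.45],-0.002],
  [0.4,[0.02,0.03,0.525],-0.002],
  [0.4,[0.02,0.03,0.525],-0.002],
  [0.7,[0.02,0.03,0.525],-0.002],
  [1,[0.02,0.03,0.525],-0.002],
  [1,[0.02,0.03,0.525],-0.002],
  [1,[0.02,0.03,0.525],-0.002],
  [1,[0.02,0.03,0.525],-0.002],
], squeeze=60)

```text
t: 3.7
eef_pos: [0.5041, 0.0419, 0.0576]
tool_rot: [0.001, 0.183, 0.983, 0.001]
contact_force: [-1.2, 0.1, 7.0]
gripper_width: 0.172
grasp_force: 60.2
```

Emit:
apply_moves([
  [1,[0,0,0],0],
  [1,[0,0,0],0],
  [1,[0,0,-0.05],0],
  [1,[0,0,-0.1],0],
  [1,[0,0,-0.1],0],
])

```text
t: 4.2
eef_pos: [0.5039, 0.0415, 0.0776]
tool_rot: [0.001, 0.183, 0.983, 0.0]
contact_force: [0.6, -0.0, -5.8]
gripper_width: 0.168
grasp_force: 59.2
```

Emit:
apply_moves([
  [1,[0,0,-0.15],0],
  [1,[0,0,-0.4],0],
  [1,[-0.1,-0.1,-0.6],0],
  [1,[-0.25,-0.25,-0.65],0],
  [1,[-0.4,-0.45,-0.65],0],
  [1,[-0.5,-0.65,-0.65],0],
  [1,[-0.6,-0.8,-0.65],0],
  [1,[-0.6,-0.8,-0.65],0],
  [1,[-0.6,-0.8,-0.65],0],
])

```text
t: 5.1
eef_pos: [0.5569, -0.152, 0.2057]
tool_rot: [-0.001, 0.184, 0.983, -0.0]
contact_force: [0.6, 0.8, -6.4]
gripper_width: 0.17
grasp_force: 60.2
```

```bash
python3 - <<'E'
from h import *
delta([.579,-.2585,.21],68.3); print(np.round(bot.get_obs()["q"],2))
E
```

```text
units [-0.2955 -0.4566 -0.0219] turn 0.0014055102688827344 heading 68.81 tcp [ 0.5569 -0.152   0.2057]
[-0.15  0.36  0.39  1.84 -0.16  0.97  1.51]
```

Emit:
apply_moves([
  [1,[-0.1,-0.15,0],0],
  [1,[-0.2,-0.3,0],0],
  [1,[-0.28,-0.43,0],0],
  [1,[-0.29,-0.45,0],0],
  [1,[-0.29,-0.45,0],0],
  [1,[-0.29,-0.45,0],0],
])

```text
t: 5.7
eef_pos: [0.5796, -0.2532, 0.2057]
tool_rot: [-0.001, 0.181, 0.983, 0.001]
contact_force: [0.4, 0.7, -6.1]
gripper_width: 0.174
grasp_force: 60.2
```

```bash
python3 - <<'E'
from h import *
delta([.579,-.2585,.21],68.3); p,R=tool(); q=bot.get_obs()["q"]; print(np.round(q,2))
s=bot.read_camera("scene");t=bot.read_camera("top")
np.savez("pics/st.npz",p=p)
def ov(pc,c,pts,w,h):
    im=pc["color"][:,:,::-1];u0,v0=[int(round(x)) for x in proj(pc,c)[0]]
    print(u0-w,v0-h)
    k=400/(2*w);out=cv2.resize(im[v0-h:v0+h,u0-w:u0+w],(400,300),interpolation=cv2.INTER_CUBIC)
    for a in proj(pc,pts):
        g=((a-[u0-w,v0-h]+.5)*k-.5).astype(int);cv2.circle(out,tuple(int(x) for x in g),1,(0,0,255),-1)
    return out
# rotor model: heads top corners assuming rotor origin under tcp, 56mm below
M=R.as_matrix();rx=M[:,1]*[1,1,0];rx/=np.linalg.norm(rx);ry=np.array([-rx[1],rx[0],0])
O=p-[0,0,.0575]
pts=[O]
for a,b in((rx,ry),(-rx,-ry),(ry,rx),(-ry,-rx)):
    for r in(.053,.065):
        for w in(-.013,.013):
            for z in (.012,.032): pts.append(O+a*r+b*w+[0,0,z])
pts=np.array(pts)
C=O+[0,0,.01]
cv2.imwrite("pics/c2.png",np.hstack([ov(s,C,pts,60,45),ov(t,C,pts,60,45)]))
E
```

```text
units [-0.0065 -0.0258 -0.0217] turn 0.0022126622544291763 heading 69.1 tcp [ 0.5796 -0.2532  0.2057]
[ 0.01  0.45  0.41  1.71 -0.21  1.02  1.7 ]
369 151
334 114
```

View pics/c2.png

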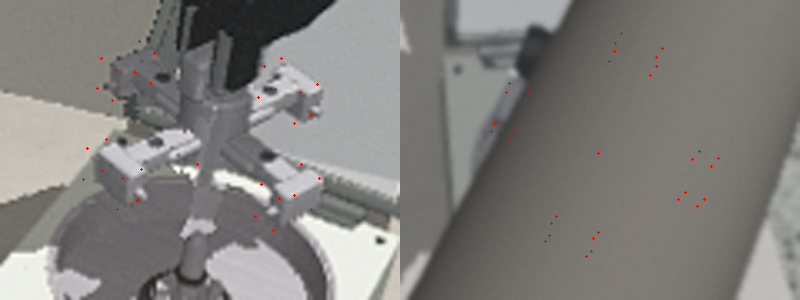

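Emit:
apply_moves([
  [1,[0.013,-0.026,0.06],0],
  [1,[0.013,-0.026,0.12],0],
  [1,[0.013,-0.026,0.12],0],
  [1,[0.013,-0.026,0.12],0],
])

```text
t: 6.2
eef_pos: [0.5748, -0.2594, 0.1814]
tool_rot: [-0.001, 0.183, 0.983, 0.0]
contact_force: [0.6, 0.1, -5.8]
gripper_width: 0.169
grasp_force: 60.2
```

```bash
cat > ov.py <<'E'
from h import *
def go(offx,name,dz=.0575,w=60,h=45,C0=(.579,-.2585)):
    p,R=tool();M=R.as_matrix();rx=M[:,1];rx=rx/np.linalg.norm(rx);tx=M[:,0]
    O=p+tx*offx+M[:,2]*dz;up=-M[:,2]
    s=bot.read_camera("scene");im=s["color"][:,:,::-1]
    u0,v0=[int(round(x)) for x in proj(s,O+[0,0,-.01])[0]];k=800/(2*w)
    out=cv2.resize(im[v0-h:v0+h,u0-w:u0+w],(800,600),interpolation=cv2.INTER_CUBIC)
    pl=lambda P,c=(0,0,255):cv2.polylines(out,[np.round((proj(s,np.array(P))-[u0-w,v0-h]+.5)*k-.5).astype(np.int32)],False,c,1)
    for i in range(4):
        a=(rx,-tx,-rx,tx)[i];b=(-tx,-rx,tx,rx)[i]
        f=lambda r,w,z:O+a*r+b*w+up*z
        pl([f(.053,-.013,.032),f(.065,-.013,.032),f(.065,.013,.032),f(.053,.013,.032),f(.053,-.013,.032)])
        pl([f(.065,-.013,.032),f(.065,-.013,.012),f(.065,.013,.012),f(.065,.013,.032)])
    th=np.linspace(0,6.3,50)
    for z in(.052,): pl([O+up*z+.0175*(rx*np.cos(t)+tx*np.sin(t)) for t in th])
    C=np.array([*C0,0]);g=(0,160,0)
    for z,r in((.06,.0195),(.1,.0065),(.078,.0725)): pl([C+[r*np.cos(t),r*np.sin(t),z] for t in th],g)
    pl([C+[0,0,.06],C+[0,0,.106]],g);pl([O,O-up*.03],(255,0,0))
    cv2.imwrite(name,out);print(np.round(p,4),np.round(O,4),bot.get_obs()["q"][6])
E
python3 -c "
from ov import *
go(-.004,'pics/c3.png')"
```

```text
[ 0.5748 -0.2594  0.1814] [ 0.5785 -0.2608  0.1239] 1.7195786841582392
```

View pics/c3.png

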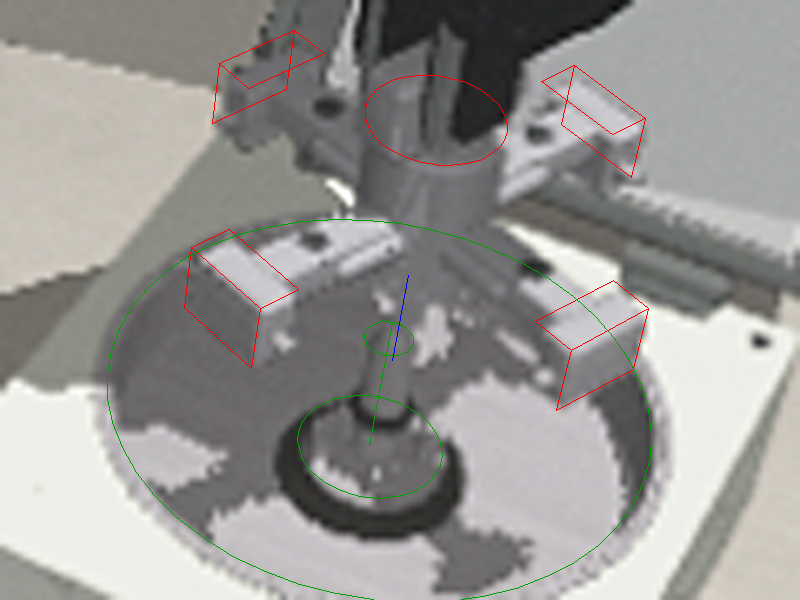

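The model outlines match the rotor heads and hub, with the hub top near (430,120). The spindle near (387,380) lies about under the rotor's axis line (blue, 393,360), to within 1–2 mm. Next I'll lower onto the nose.

Emit:
apply_moves([
  [1,[-0.004,0.007,0.03],0],
  [1,[-0.004,0.007,0.06],0],
  [1,[-0.004,0.007,0.09],0],
  [1,[-0.004,0.007,0.11],0],
  [1,[-0.004,0.007,0.13],0],
  [1,[-0.004,0.007,0.13],0],
])

```text
t: 6.85
eef_pos: [0.5761, -0.2586, 0.1555]
tool_rot: [-0.001, 0.183, 0.983, 0.0]
contact_force: [-0.3, 0.2, -6.3]
gripper_width: 0.172
grasp_force: 60.2
```

Emit:
apply_moves([
  [1,[0,0,0.03],0],
  [1,[0,0,0.06],0],
  [1,[0,0,0.08],0],
  [1,[0,0,0.1],0],
  [1,[0,0,0.1],0],
])

```text
t: 7.35
eef_pos: [0.5761, -0.2584, 0.1354]
tool_rot: [-0.001, 0.183, 0.983, 0.0]
contact_force: [-1.3, 0.7, -6.0]
gripper_width: 0.171
grasp_force: 60.1
```

Emit:
apply_moves([
  [1,[0,0,0.02],0],
  [1,[0,0,0.035],0],
  [1,[0,0,0.04],0],
  [1,[0,0,0.045],0],
  [1,[0,0,0.045],0],
])

```text
t: 7.85
eef_pos: [0.5762, -0.2584, 0.127]
tool_rot: [-0.0, 0.183, 0.983, 0.0]
contact_force: [-2.5, 1.4, -6.1]
gripper_width: 0.17
grasp_force: 60.2
```

Emit:
apply_moves([
  [1,[0.005,0.001,0.004],0],
  [1,[0.005,0.001,0.008],0],
  [1,[0.005,0.001,0.01],0],
  [1,[0.005,0.001,0.01],0],
])

```text
t: 8.25
eef_pos: [0.5761, -0.2584, 0.1261]
tool_rot: [0.001, 0.183, 0.983, 0.0]
contact_force: [-2.1, 1.9, 1.6]
gripper_width: 0.172
grasp_force: 61.2
```

Emit:
apply_moves([
  [1,[0.002,0,-0.002],0],
  [1,[0.002,0,-0.002],-0.01],
  [1,[0.002,0,-0.002],-0.02],
  [1,[0.002,0,-0.002],-0.03],
  [1,[0.002,0,-0.002],-0.03],
])

```text
t: 8.75
eef_pos: [0.5758, -0.2587, 0.1262]
tool_rot: [0.001, 0.089, 0.996, -0.0]
contact_force: [-1.1, -0.5, 2.1]
gripper_width: 0.174
grasp_force: 61.1
```

```bash
python3 - <<'E'
from h import *
o=bot.get_obs();print(o["q"],o["contact_force"],o["torque"])
E
```

```text
[ 0.08242148  0.53358036  0.32951512  1.775863   -0.21749064  0.86611614
  1.90289721] [-1.13495951 -0.45524135  2.08303238] [0.13987845 0.1947023  0.0340886 ]
```

Emit:
apply_moves([
  [1,[0,0.001,0],0.015],
  [1,[-0.001,0.003,0],0.03],
  [1,[-0.001,0.005,0],0.045],
  [1,[-0.002,0.006,0],0.06],
  [1,[-0.002,0.006,0],0.06],
])

```text
t: 9.25
eef_pos: [0.5765, -0.2572, 0.126]
tool_rot: [0.001, 0.275, 0.961, -0.0]
contact_force: [-1.5, 1.5, 0.7]
gripper_width: 0.173
grasp_force: 61.2
```

Emit:
apply_moves([
  [1,[0.002,0.001,0],0.015],
  [1,[0.001,0.002,0],0.03],
  [1,[0.001,0.004,0],0.045],
  [1,[0,0.005,0],0.06],
  [1,[0,0.005,0],0.06],
])

```text
t: 9.75
eef_pos: [0.5763, -0.2558, 0.1248]
tool_rot: [-0.0, 0.449, 0.893, -0.0]
contact_force: [1.3, 0.1, -6.4]
gripper_width: 0.169
grasp_force: 60.2
```

Emit:
apply_moves([
  [1,[0,0,0.005],0],
  [1,[0,0,0.01],0],
  [1,[0,0,0.014],0],
  [1,[0,0,0.014],0],
])

```text
t: 10.15
eef_pos: [0.5766, -0.2559, 0.1229]
tool_rot: [0.0, 0.449, 0.893, 0.0]
contact_force: [0.9, 0.5, -4.9]
gripper_width: 0.173
grasp_force: 60.4
```

Emit:
apply_moves([
  [1,[0,0,0.005],0],
  [1,[0,0,0.01],0],
  [1,[0,0,0.01],0],
])

```text
t: 10.45
eef_pos: [0.5772, -0.2557, 0.1215]
tool_rot: [0.001, 0.449, 0.893, 0.001]
contact_force: [0.9, 3.3, 1.2]
gripper_width: 0.172
grasp_force: 61.0
```

Emit:
apply_moves([
  [1,[0.003,0.004,0.005],0],
  [1,[0.003,0.004,0.01],0],
  [1,[0.003,0.004,0.01],0],
])

```text
t: 10.75
eef_pos: [0.5773, -0.2555, 0.1196]
tool_rot: [0.001, 0.45, 0.893, 0.0]
contact_force: [0.0, 1.2, 5.9]
gripper_width: 0.168
grasp_force: 61.8
```

Emit:
apply_moves([
  [1,[0,0.001,0.005],0],
  [1,[0,0.001,0.01],0],
  [1,[0,0.001,0.01],0],
])

```text
t: 11.05
eef_pos: [0.5774, -0.2556, 0.1181]
tool_rot: [0.001, 0.45, 0.893, 0.0]
contact_force: [-1.8, 2.5, 9.8]
gripper_width: 0.169
grasp_force: 62.3
```

Emit:
apply_moves([
  [1,[0,0,0.004],0],
  [1,[0,0,0.006],0],
  [1,[0,0,0.006],0],
])

```text
t: 11.35
eef_pos: [0.5774, -0.2556, 0.1173]
tool_rot: [0.001, 0.45, 0.893, 0.0]
contact_force: [-2.1, 2.2, 11.4]
gripper_width: 0.172
grasp_force: 62.6
```

Emit:
apply_moves([
  [1,[0.004,0.001,0.003],0],
  [1,[0.004,0.001,0.006],0],
  [1,[0.004,0.001,0.006],0],
])

```text
t: 11.65
eef_pos: [0.5774, -0.2554, 0.1165]
tool_rot: [0.001, 0.45, 0.893, 0.0]
contact_force: [-1.0, 3.2, 13.8]
gripper_width: 0.172
grasp_force: 62.9
```

Emit:
apply_moves([
  [1,[0,0,0.003],0],
  [1,[0,0,0.006],0],
  [1,[0,0,0.006],0],
])

```text
t: 11.95
eef_pos: [0.5774, -0.2555, 0.1156]
tool_rot: [0.001, 0.45, 0.893, 0.0]
contact_force: [-2.1, 3.4, 16.7]
gripper_width: 0.169
grasp_force: 63.2
```

Emit:
apply_moves([
  [1,[0.002,0.003,0.002],0],
  [1,[0.002,0.003,0.003],0],
  [1,[0.002,0.003,0.003],0],
])

```text
t: 12.25
eef_pos: [0.5773, -0.2554, 0.1147]
tool_rot: [0.001, 0.45, 0.893, -0.0]
contact_force: [-1.4, 1.1, 9.3]
gripper_width: 0.172
grasp_force: 62.1
```

It snapped: the force fell from 16.7 to 9.3 N at the home height. I'll unload and let go.

Emit:
apply_moves([
  [1,[0,0,-0.006],0],
  [1,[0,0,-0.012],0],
  [1,[0,0,-0.015],0],
  [1,[0,0,-0.015],0],
], squeeze=30)

```text
t: 12.65
eef_pos: [0.577, -0.255, 0.1163]
tool_rot: [0.001, 0.45, 0.893, -0.001]
contact_force: [0.1, -2.2, 4.8]
gripper_width: 0.173
grasp_force: 61.5
```

Emit:
apply_moves([
  [0.9,[0,0,0],0],
  [0.7,[0,0,0],0],
  [0.5,[0,0,0],0],
  [0.5,[0,0,0],0],
  [0.5,[0,0,0],0],
])

```text
t: 13.15
eef_pos: [0.5765, -0.2531, 0.1152]
tool_rot: [-0.001, 0.449, 0.893, 0.0]
contact_force: [-0.1, -0.0, -0.8]
gripper_width: 0.504
grasp_force: 0.0
```

Emit:
apply_moves([
  [0.5,[0,0,-0.05],0],
  [0.5,[0,0,-0.15],0],
  [0.6,[0,0,-0.3],0],
  [1,[0,-0.2,-0.3],0],
  [1,[-0.1,-0.35,-0.3],0],
  [1,[-0.2,-0.35,-0.3],0],
  [1,[-0.2,-0.35,-0.3],0],
  [1,[-0.2,-0.35,-0.3],0],
])

```text
t: 13.95
eef_pos: [0.5446, -0.3272, 0.176]
tool_rot: [0.0, 0.45, 0.893, 0.0]
contact_force: [0.2, 0.7, -1.0]
gripper_width: -0.002
grasp_force: 0.0
```

```bash
python3 - <<'E'
from h import *
delta([.5616,-.3275,.0835],36.6)
s=bot.read_camera("scene");im=s["color"][:,:,::-1]
O=np.array([.5794,-.2586,.06]);w,h=60,45
u0,v0=[int(round(x)) for x in proj(s,O+[0,0,.02])[0]];k=800/(2*w)
out=cv2.resize(im[v0-h:v0+h,u0-w:u0+w],(800,600),interpolation=cv2.INTER_CUBIC)
pl=lambda P,c=(0,0,255):cv2.polylines(out,[np.round((proj(s,np.array(P))-[u0-w,v0-h]+.5)*k-.5).astype(np.int32)],False,c,1)
a0=np.radians(36.6)
for i in range(4):
    a=np.array([np.cos(a0+i*np.pi/2),np.sin(a0+i*np.pi/2),0]);b=np.array([-a[1],a[0],0])
    f=lambda r,w,z:O+a*r+b*w+np.array([0,0,z])
    pl([f(.053,-.013,.032),f(.065,-.013,.032),f(.065,.013,.032),f(.053,.013,.032),f(.053,-.013,.032)])
    if i<2: continue
    pl([f(.065,-.013,.032),f(.065,-.013,.012),f(.065,.013,.012),f(.065,.013,.032)])
th=np.linspace(0,6.3,50)
pl([O+[.0175*np.cos(t),.0175*np.sin(t),.052] for t in th])
cv2.imwrite("pics/c4.png",out)
E
```

```text
units [-0.0521  0.0674  0.4625] turn -0.00012009266600740729 heading 36.56 tcp [ 0.5446 -0.3272  0.176 ]
```

View pics/c4.png

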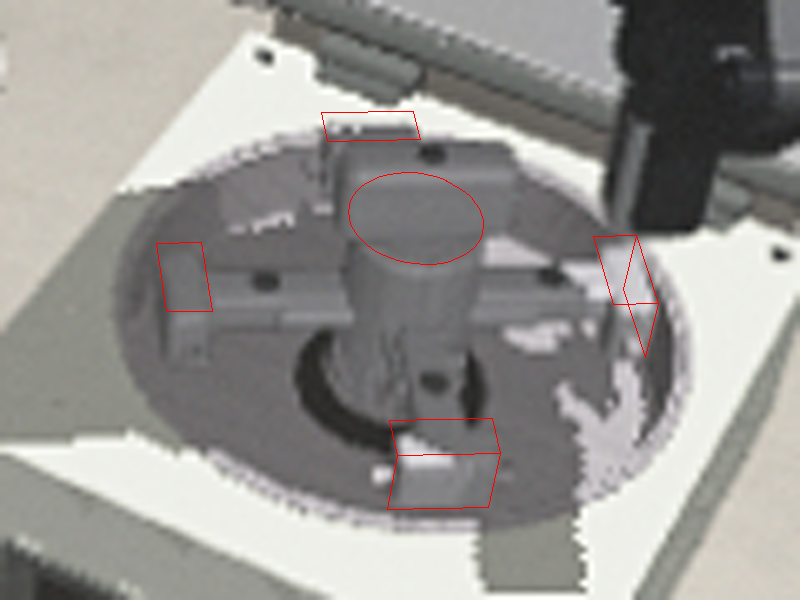

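The overlay of the home pose fits. The heads at (185,280), (445,460) and (627,270), and the hub's rim at about y = 262, all lie on the model, so the rotor is home at heading 36.6°. The next step is down beside the arm for the flick.

Emit:
apply_moves([
  [1,[-0.05,0.067,0.1],0],
  [1,[-0.05,0.067,0.25],0],
  [1,[-0.05,0.067,0.4],0],
  [1,[-0.05,0.067,0.45],0],
  [1,[-0.05,0.067,0.46],0],
  [1,[-0.05,0.067,0.46],0],
])

```text
t: 14.6
eef_pos: [0.5616, -0.3274, 0.0846]
tool_rot: [0.0, 0.449, 0.893, 0.0]
contact_force: [-0.7, -0.9, 0.3]
gripper_width: -0.004
grasp_force: 0.0
```

Emit:
apply_moves([
  [1,[0.1,0,0],0],
  [1,[0.3,0,0],0],
  [1,[0.5,-0.1,-0.1],0],
  [1,[0.6,-0.2,-0.25],0],
  [1,[0.6,-0.3,-0.4],0],
  [1,[0.6,-0.4,-0.5],0],
])

```text
t: 15.2
eef_pos: [0.4257, -0.2794, 0.1872]
tool_rot: [0.002, 0.449, 0.893, 0.001]
contact_force: [0.5, 0.1, -0.1]
gripper_width: 0.003
grasp_force: 0.0
```

```bash
cat > spin.py <<'E'
from h import *
import sys
fr=[]
C=np.array([.5794,-.2586,.085])
for i in range(int(sys.argv[1])):
    s=bot.read_camera("scene")
    u,v=[int(round(x)) for x in proj(s,C)[0]];fr.append((bot.get_obs()["t"],s["color"][v-38:v+38,u-50:u+50].astype(float)))
print([(round(b[0],2),round(float(np.abs(b[1]-a[1]).mean()),2)) for a,b in zip(fr,fr[1:])])
np.savez("pics/fr.npz",*[f[1] for f in fr])
E
python3 spin.py 12
```

```text
[(15.3, 17.77), (15.35, 14.69), (15.4, 16.1), (15.45, 16.16), (15.5, 13.9), (15.55, 12.53), (15.6, 12.84), (15.65, 12.55), (15.7, 12.54), (15.75, 11.7), (15.8, 11.07)]
```

It is spinning freely, so I'll let it coast.

Emit:
apply_moves([
  [1,[0,0,0],0],
  [1,[0,0,0],0],
  [1,[0,0,0],0],
  [1,[0,0,0],0],
  [1,[0,0,0],0],
  [1,[0,0,0],0],
  [1,[0,0,0],0],
  [1,[0,0,0],0],
  [1,[0,0,0],0],
  [1,[0,0,0],0],
  [1,[0,0,0],0],
  [1,[0,0,0],0],
])

```text
t: 17.0
eef_pos: [0.4254, -0.2787, 0.1837]
tool_rot: [-0.0, 0.45, 0.893, 0.0]
contact_force: [0.3, 0.0, 0.5]
gripper_width: -0.003
grasp_force: 0.0
```

Emit:
apply_moves([
  [1,[0,0,0],0],
  [1,[0,0,0],0],
  [1,[0,0,0],0],
  [1,[0,0,0],0],
  [1,[0,0,0],0],
  [1,[0,0,0],0],
  [1,[0,0,0],0],
  [1,[0,0,0],0],
  [1,[0,0,0],0],
  [1,[0,0,0],0],
  [1,[0,0,0],0],
  [1,[0,0,0],0],
])

```text
t: 18.2
eef_pos: [0.4254, -0.2787, 0.1837]
tool_rot: [0.0, 0.45, 0.893, 0.0]
contact_force: [-0.1, -0.4, -0.7]
gripper_width: 0.006
grasp_force: 0.0
```

```bash
python3 spin.py 5; python3 - <<'E'
from h import *
s=bot.read_camera("scene");im=s["color"][:,:,::-1]
cv2.imwrite("pics/end.png",cv2.resize(im[140:340,200:520],(800,500),interpolation=cv2.INTER_CUBIC))
E
```

```text
[(18.3, 1.49), (18.35, 1.48), (18.4, 1.49), (18.45, 1.48)]
```

View pics/end.png

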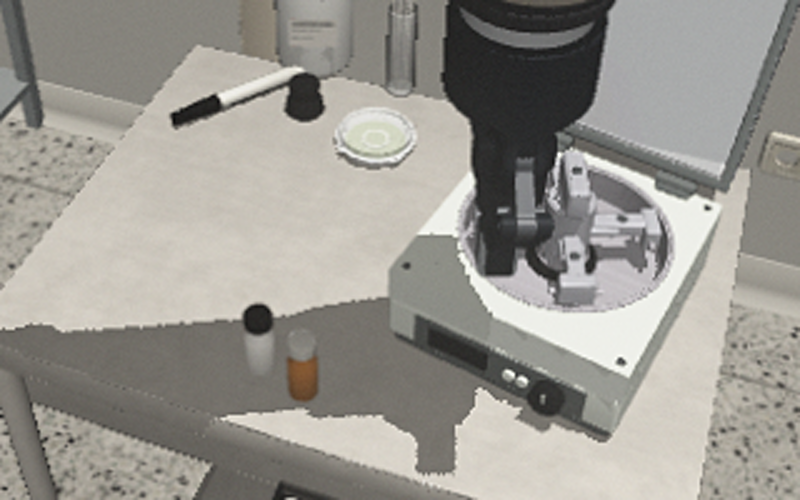

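The rotor is home and at rest near (575,240): the frame-to-frame difference is flat at the noise level. The vials, dish and loupe stand where they were, and the gripper is clear.

```bash
python3 -c "
from station import bot
print(bot.hand_in())"
```

```text
the job is handed in; nothing more can be done
None
```

The rotor is snapped home on the spindle; after a brisk fingertip flick it ran on by itself and coasted untouched to a standstill. The bystanders are undisturbed, and the job was handed in at about 18.5 s.

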